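Draw ballast balls from the bench hopper

ROBOT

A 7-joint arm with a two-finger parallel gripper is mounted at the origin on the work surface. World frame = base frame: x ahead of the robot, y to its left, z up, the work surface at z = 0. Lengths are in m, angles in degrees, forces in N, time in s.
With the tool pointing down it reaches from about 0.425 to 0.875 m from the base axis. Payload 4.7 kg.
Tool frame: the origin (TCP) lies midway between the tips of the shut fingers; the grasp point (between the pads) lies env.grip_point_offset behind it (env.grip_point_offset is the distance from the TCP to the grasp point, in m); x points along the fingers, y is the direction in which the jaws open and shut, and the axes are right-handed (so a half turn about x gives the same grasp; the last joint's range is limited). The gripper opens to 87 mm and grips with 3 to 60 N. Pads are 19 mm wide; open, the fingers measure 117 mm over their backs; the gripper's body (75 mm by 190 mm) begins 51 mm behind the grasp point.
Start: joints at [71.855, 18.392, -4.016, 83.108, 1.295, 78.541, -3.26], TCP at [0.211, -0.615, 0.223] pointing down, gripper open.
Joint ranges: [-163.93, 163.93], [-17.29, 119.83], [-79.2, 71.16], [3.27, 140.29], [-89.18, 269.18], [5.43, 117.66], [-154.24, 154.24]. Speed limits (degrees/s): [147.25, 147.25, 180, 180, 180, 180, 180].

INTERFACE

Orientations are given as [roll, pitch, yaw] about the fixed x, y, z axes, in that order (R = Rz(yaw) Ry(pitch) Rx(roll)).
In Python, from cell import readout, read_camera, camera_params, sign_off, spot_in, pinpoint, env gives the robot as it stands.
- The arm moves only by the shell command python3 -m pendant 'ROWS' [OPENING] [FORCE]. ROWS is a JSON object of lists of equal length, an entry for each row: "xyz": the shift along the world's x, y, z in m, a list of three; "turn": the turn about the world's z in rad. A call has 1 to 10 rows; each row shifts and turns the pose as measured when the row begins; what a row does not reach is not made up. A row lasts 1/8 s, in which the tool goes at most 62.5 mm and 10.7 degrees, less where a joint would pass 70% of its speed; a pose out of reach is approached as far as the arm can. A call is refused whole if a number of a shift passes 0.0625 or a number of a turn 0.188, either way. A call with a gripper value outside its range is refused whole. OPENING is the opening, from 0 (shut) to 1 (fully open), set as the call begins (- or left out, the last holds). The fingers move at their own pace and stop on an object; FORCE is the grip in N (left out, the last holds). Time passes only in rows, so rows that do not move let the fingers close. It gives the time, the measured TCP pose, the force and the opening at its end, in the units of the state.
- readout.get_obs(): the state, without advancing time (a new reading comes with each control period).
- read_camera(name): name is "scene" or "top" or "wrist"; returns the picture (384x512x3 uint8, red, green, blue); there is no depth.
- camera_params(name): a dict with "fx", "fy", "cx", "cy" (pixels), "k1" (the pictures are not rectified: a ray, as slopes to the right and down, at radius r is drawn at 1 + k1 r^2 times it, then the intrinsics apply), "rvec" (rotation vector, rad) and "tvec" (3), from world to camera coordinates, as OpenCV has them; the wrist camera has in their place "hand_eye" (4x4, takes a point from camera to tool coordinates, whose origin is the TCP and whose axes are the tool frame's). Camera axes: x right, y down, z forward; pixel columns grow to the right and rows downward; lengths in m; the calibration is good to about 2 mm. A picture is of the moment at which its call begins: read the wrist's pose just before it. camera_params takes no time and is no camera call.
- sign_off(): hands the job in, once; it reports no verdict.
Trained networks look in the newest picture that a camera, given by its name, has taken for a name from the list of things; names that differ only in an ending like _2 or _b are one class to them, and where a whole thing is asked for, a point or a joint stands for the part that bears it (a point fixed in the world has none). Each returns a list of dicts, best first, with "score" (0 to 1); they miss things now and then, are a little off and sometimes report something else, mostly with a low value. They report only what shows in the picture. A call takes as long as a camera call. They do not tell look-alikes from the thing itself.
- spot_in(camera, name): "at" ([x, y, z] in m, in the coordinates of the camera as it stood for that picture, good to about 4 mm: the middle of the surface that is visible of it).
- pinpoint(camera, name): "at" ([x, y, z] in m, in the coordinates of the camera as it stood for that picture, good to about 4 mm: a listed point, or the origin of a listed thing).
The state is a dict: "time_s": time; "qpos": joint angles; "joint_velocities": joint speeds; "effort": joint torques, N m; "tool_pos": TCP position; "tool_rot": TCP orientation; "force": force on the tool from outside, world axes, zero at the start; "wrist_torque": the same for the moment, N m; "grip_width": finger opening in m.
Only numpy, scipy, OpenCV 4.12 (cv2) and the standard library are available. Lean on these libraries where they do the work, as an engineer would, in place of code of your own. Each camera call takes 0.05 s, during which the arm holds its last target.

TASK

Lay the metal tray that is stood on its end down on its bottom, and slide it into the slot under the hopper until it meets the stop at the back. Then pull the hopper's slide gate out all the way so that all five steel balls drop into the tray, and push the gate fully shut again. Leave the tray with the balls under the hopper, and leave everything else on the bench where it is.

Things in the scene. Friction and masses are not known exactly. Their poses are not given: they have to be found in the camera images.
- hopper: Plywood hopper fixed to the bench, open at the top; origin on the bench under the middle of its outlet, z up. The bin spans x within 98 mm, y within 30 mm, to 242 mm high. Below it four 14 mm legs (centres x = +-46, y = +-25 mm) and low rails leave a slot 78 mm wide, running along y, open on the -y side, closed at +y by a stop
- outlet (a point): middle of the hopper's outlet (44 mm along x, 48 mm along y), at the underside of the gate's blade, 60 mm above the bench
- stop (a point): middle of the face of the hopper's stop (40 mm high), at y = +32 mm, z = 20 mm in the hopper's frame. The tray is home when its end touches this face (tray centre then at y = -43 mm)
- gate (a joint): the slide gate in m: 0 shut (end stop), 0.055 fully open (end stop); the outlet is clear from 0.050. It slides along the hopper's +y to open, stays where it is left, and takes about 2 N to move
- gate_handle (a point): point in the dark wooden grip standing on the outer end of the gate's blade, on the hopper's +y side (112 mm from the hopper's origin when shut). The grip is 34 mm along hopper x, 14 mm along y, from 66 to 130 mm above the bench (this point: 110 mm). It moves with the gate and can be pinched from above either way
- tray_center (a point): centre of the open aluminium tray, 150 long, 58 wide, 45 mm deep, walls 4 mm, about 0.2 kg, loose, both ends alike. z axis along its length, y along its width, x out of its mouth (bottom panel on the -x side). It starts standing on one end (centre 75 mm up), bottom panel roughly towards the robot. Lying on its bottom, x points up and the centre is 22.5 mm up
- tray_edge (a point): middle of the tray's lower edge on the bottom panel's side, on the bench at the start. Tipped over this edge by more than about 17 degrees the tray falls onto its bottom
- ball0_center (a point): centre of one of the five steel ballast balls, 18 mm across, 24 g; at the start all lie in the hopper on the shut gate
- ball1_center (a point): centre of one of the five steel ballast balls, 18 mm across, 24 g; at the start all lie in the hopper on the shut gate
- ball2_center (a point): centre of one of the five steel ballast balls, 18 mm across, 24 g; at the start all lie in the hopper on the shut gate
- ball3_center (a point): centre of one of the five steel ballast balls, 18 mm across, 24 g; at the start all lie in the hopper on the shut gate
- ball4_center (a point): centre of one of the five steel ballast balls, 18 mm across, 24 g; at the start all lie in the hopper on the shut gate
- tumbler: bystander, loose: drinks tumbler, plain solid cup shape 72 mm across at the top, 130 mm high; origin at the middle of its underside. To be left alone
- glue: bystander, loose: white glue bottle, 48 mm across, 125 mm high; origin at the middle of its underside. To be left alone
- varnish: bystander, loose: amber jar with a metal cap, 60 mm across, 75 mm high; origin at the middle of its underside. To be left alone
- brushes: bystander, loose: clear pot 62 mm across, 100 mm high, with paint brushes to about 210 mm; origin at the middle of its underside. To be left alone
- thread: bystander, loose: small wooden spool of grey thread standing up, 34 mm across, 38 mm high; origin at the middle of its underside. To be left alone
- plane: bystander, loose: dark wooden block, 90 x 34 x 30 mm; origin at the middle of its underside. To be left alone
- file: bystander, loose: small hand tool with a wooden handle, lying flat, about 170 mm long. To be left alone
Mind the look-alikes: they are no part of the job. What is shaped like the part that bears tray_center but purple is not meant.

How it is judged:
By the outcome, as a careful person would: the job done as asked, in the order asked, and still so for the second after the job is handed in, with the robot touching nothing.
It also fails if it takes over 72 s, if anything falls off the work surface, if the arm or the gripper's body presses on something with over 40 N, if the wrist force passes 120 N, or if a joint passes its speed limit or range.

## Working session

There is one attempt and no reset: what is moved stays moved. The work goes in short steps, Python scripts to look and compute and a shell command to move; the robot and the scene stay as the last step left them, time stands still between calls to the robot, and variables do not carry over. Pictures are saved under pics/ and viewed, and the job is handed in when it is done.

```bash
ls -la; mkdir -p pics; python3 - <<'E'
from cell import *
import cv2
print(readout.get_obs()); print(env.grip_point_offset)
for c in ["scene","top","wrist"]:
    im=read_camera(c); cv2.imwrite(f"pics/{c}0.png",cv2.cvtColor(im,cv2.COLOR_RGB2BGR)); print(c,camera_params(c))
E
```

```text
total 12
drwxr-xr-x  3 agent agent 4096 Dec  6 17:56 .
drwxr-xr-x 23 root  root  4096 Dec  6 17:55 ..
drwxr-xr-x  2 agent agent 4096 Dec  6 17:56 pics
{'time_s': 0.0, 'qpos': array([71.85519103, 18.43857181, -4.01701419, 83.17477154,  1.29595319,
       78.53994101, -3.25921585]), 'joint_velocities': array([-0.00470316, -0.04953491, -0.06744852,  0.00586681, -0.00169077,
       -0.04765618,  0.01598659]), 'effort': array([-9.77288109e-04, -4.91284704e+01, -4.04574433e-01, -3.12533391e+01,
       -6.40514656e-02,  4.36721637e-02,  1.68771858e-04]), 'tool_pos': array([ 0.21089525, -0.61425666,  0.22146839]), 'tool_rot': array([-86.72595325,  89.8918407 , 112.23098387]), 'force': array([ 0.46930584, -0.63459336, -0.55560637]), 'wrist_torque': array([0.01294734, 0.05198011, 0.02313722]), 'grip_width': 0.08701267263915928}
0.0187
scene {'fx': 372.88203334246816, 'fy': 372.88203334246816, 'cx': 249.5893516155516, 'cy': 197.0983604574316, 'k1': -0.050294734696223656, 'rvec': array([ 0.92439371,  2.58429288, -0.99658892]), 'tvec': array([ 0.42750369, -0.21587467,  1.63864675])}
top {'fx': 394.58281618045385, 'fy': 394.58281618045385, 'cx': 255.7874245569616, 'cy': 194.70731185215945, 'k1': -0.02122265525521608, 'rvec': array([ 2.13217929, -2.18613385,  0.12813483]), 'tvec': array([0.03571485, 0.55874585, 1.15875844])}
wrist {'fx': 283.6972446680507, 'fy': 283.6972446680507, 'cx': 254.99653045610043, 'cy': 189.6569442882795, 'k1': -0.032999769085576426, 'hand_eye': array([[-4.34456082e-04, -2.87476336e-01,  9.57787642e-01,
        -1.63420016e-01],
       [ 9.99999801e-01,  3.12520913e-04,  5.47405646e-04,
         5.09706134e-05],
       [-4.56694838e-04,  9.57787690e-01,  2.87476143e-01,
        -7.86200964e-02],
       [ 0.00000000e+00,  0.00000000e+00,  0.00000000e+00,
         1.00000000e+00]])}
```

View pics/scene0.png

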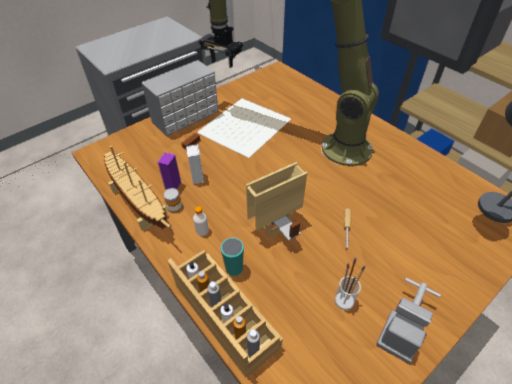

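View pics/top0.png

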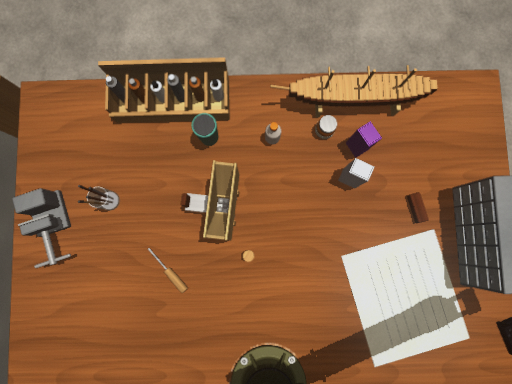

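View pics/wrist0.png

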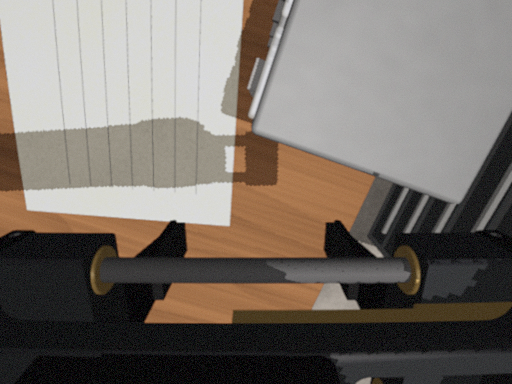

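The scene picture shows a silver tray standing at (195,165), with the purple look-alike left of it at (170,172). The hopper is at (278,197) and its grip at (294,230). The top picture has the tray at (358,173), purple at (365,140), the hopper at (220,200), the grip at about (188,203) and the spool at (248,256). Next I'll measure them.

```bash
cat > h.py <<'E'
from cell import *
import numpy as np, cv2
from scipy.spatial.transform import Rotation as R
def cam2w(c,p,obs=None):
    P=camera_params(c)
    if c=='wrist':
        o=obs or readout.get_obs(); T=P['hand_eye']; q=T[:3,:3]@np.array(p)+T[:3,3]
        return R.from_euler('xyz',o['tool_rot'],degrees=True).as_matrix()@q+o['tool_pos']
    M=R.from_rotvec(P['rvec']).as_matrix(); return M.T@(np.array(p)-P['tvec'])
def w2px(c,p,obs=None):
    P=camera_params(c)
    if c=='wrist':
        o=obs or readout.get_obs(); T=P['hand_eye']
        q=R.from_euler('xyz',o['tool_rot'],degrees=True).as_matrix().T@(np.array(p)-o['tool_pos']); q=T[:3,:3].T@(q-T[:3,3])
    else: q=R.from_rotvec(P['rvec']).as_matrix()@np.array(p)+P['tvec']
    s=q[:2]/q[2]; s=s*(1+P['k1']*(s@s)); return np.array([P['fx']*s[0]+P['cx'],P['fy']*s[1]+P['cy']])
def ray(c,px,obs=None):
    P=camera_params(c); s0=np.array([(px[0]-P['cx'])/P['fx'],(px[1]-P['cy'])/P['fy']]); s=s0.copy()
    for _ in range(8): s=s0/(1+P['k1']*(s@s))
    a=cam2w(c,[0,0,0],obs); b=cam2w(c,[s[0],s[1],1],obs); return a,b-a
def atz(c,px,z,obs=None):
    a,d=ray(c,px,obs); return a+d*(z-a[2])/d[2]
def snap(c,name):
    o=readout.get_obs(); im=cv2.cvtColor(read_camera(c),cv2.COLOR_RGB2BGR); cv2.imwrite(f'pics/{name}.png',im); return o,im
def crop(im,x0,y0,x1,y1,k,name): cv2.imwrite(f'pics/{name}.png',cv2.resize(im[y0:y1,x0:x1],None,fx=k,fy=k,interpolation=cv2.INTER_CUBIC))
E
python3 - <<'E'
from h import *
for c in ['top','scene']:
    o,im=snap(c,c+'1')
    if c=='top': crop(im,150,100,420,290,2.9,'top1c')
    else: crop(im,130,120,330,270,4,'scene1c')
    for n in ['hopper','outlet','stop','gate_handle','tray_center','tray_edge','tumbler','glue','varnish','brushes','thread','plane','file']:
        for d in pinpoint(c,n)[:3]:
            w=cam2w(c,d['at']); print(c,n,round(d['score'],2),w.round(3),w2px(c,w).round(0))
E
```

```text
top hopper 0.9 [ 0.526  0.113 -0.001] [227. 207.]
top outlet 0.75 [0.522 0.114 0.06 ] [225. 207.]
top gate_handle 0.68 [0.54  0.225 0.111] [184. 200.]
top tray_center 0.66 [ 0.61  -0.272  0.076] [355. 173.]
top tray_center 0.6 [ 0.715 -0.297  0.073] [362. 138.]
top tray_edge 0.94 [ 0.595 -0.261  0.002] [346. 182.]
top tray_edge 0.9 [ 0.699 -0.276 -0.003] [349. 150.]
top tumbler 0.66 [ 0.747  0.165 -0.002] [209. 138.]
top glue 0.53 [ 0.745 -0.033 -0.   ] [272. 137.]
top varnish 0.8 [ 0.763 -0.198 -0.   ] [324. 130.]
top brushes 0.7 [0.557 0.475 0.002] [110. 200.]
top thread 0.5 [0.379 0.046 0.002] [249. 255.]
top plane 0.92 [ 0.509 -0.471 -0.003] [415. 208.]
top file 0.73 [ 0.595 -0.267  0.   ] [348. 182.]
top file 0.59 [0.345 0.295 0.001] [168. 268.]
top file 0.48 [ 0.765 -0.199  0.003] [324. 130.]
scene hopper 0.62 [ 0.523  0.114 -0.   ] [275. 224.]
scene outlet 0.78 [0.525 0.11  0.06 ] [274. 214.]
scene outlet 0.58 [ 0.589 -0.261  0.002] [202. 177.]
scene stop 0.72 [ 0.763 -0.197  0.001] [174. 206.]
scene gate_handle 0.8 [0.538 0.225 0.113] [295. 226.]
scene tray_center 0.75 [ 0.709 -0.295  0.073] [170. 173.]
scene tray_center 0.7 [ 0.606 -0.267  0.075] [196. 165.]
scene tray_edge 0.96 [ 0.701 -0.272 -0.001] [178. 188.]
scene tray_edge 0.74 [ 0.586 -0.261 -0.001] [203. 177.]
scene tumbler 0.96 [0.756 0.169 0.001] [233. 270.]
scene glue 0.76 [ 0.746 -0.03  -0.   ] [202. 231.]
scene glue 0.62 [0.341 0.302 0.002] [347. 230.]
scene varnish 0.56 [ 0.765 -0.195  0.001] [174. 207.]
scene brushes 0.97 [ 0.557  0.478 -0.   ] [344. 301.]
scene plane 0.58 [ 0.509 -0.469  0.   ] [191. 144.]
scene file 0.51 [0.341 0.302 0.001] [347. 230.]
```

View pics/top1c.png

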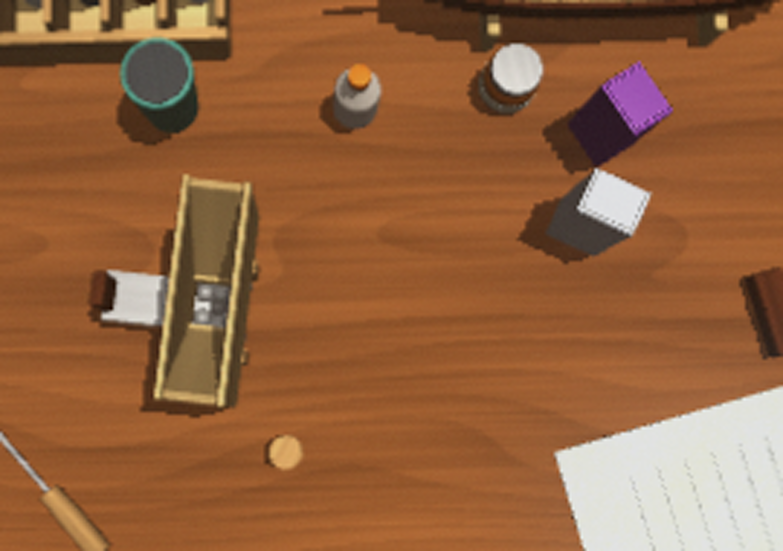

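View pics/scene1c.png

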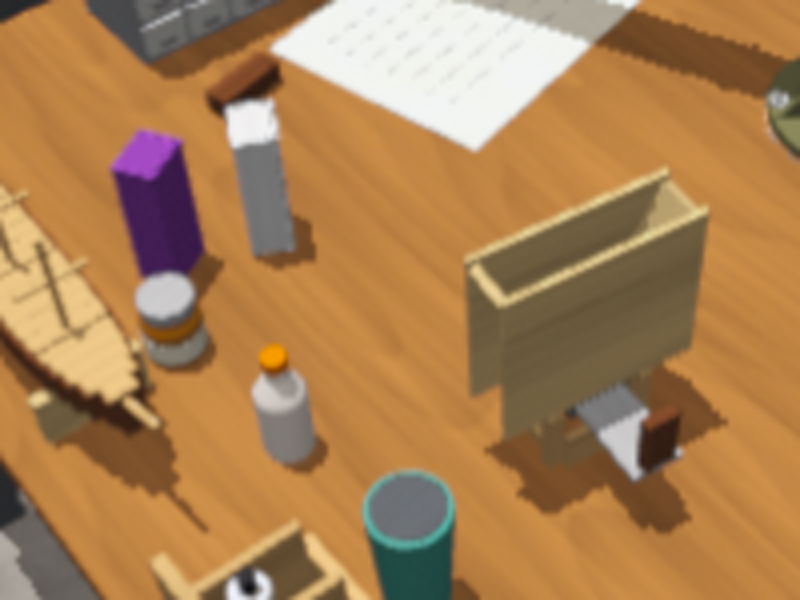

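The silver tray, not the purple one at top (365,140), fits "aluminium". It measures about (0.608,-0.269), bottom edge about (0.590,-0.261), which matches the given sizes (75 mm up, 22.5 mm offset). The scene crop shows the same thing: silver at crop (262,175), purple at crop (160,200). Before moving I'll refine the yaws and check the tool axes.

```bash
python3 - <<'E'
from h import *
o=readout.get_obs(); M=R.from_euler('xyz',o['tool_rot'],degrees=True).as_matrix(); print(o['time_s']);print(M.round(3)); 
im=cv2.imread('pics/top1.png')
crop(im,190,150,250,250,6,'hop'); crop(im,330,115,390,195,7,'tray')
# tray top corners approx from crop1 (k 2.9, origin 150,100)
for n,pts in {'tray':[(600,170),(650,195),(632,235),(578,210)],'purple':[(605,95),(640,62),(672,108),(636,135)]}.items():
    w=np.array([atz('top',(x/2.9+150,y/2.9+100),0.15) for x,y in pts]); print(n,w.round(3).tolist(),w.mean(0).round(3))
w=np.array([atz('top',(x/2.9+150,y/2.9+100),0.242) for x,y in [(186,176),(250,183),(156,400),(222,407)]]); print('hopper',w.round(3).tolist(),w.mean(0).round(3))
E
```

```text
1.55
[[-0.     0.325 -0.946]
 [-0.    -0.946 -0.325]
 [-1.     0.     0.   ]]
tray [[0.639, -0.259, 0.15], [0.613, -0.306, 0.15], [0.575, -0.286, 0.15], [0.601, -0.236, 0.15]] [ 0.607 -0.272  0.15 ]
purple [[0.712, -0.268, 0.15], [0.744, -0.304, 0.15], [0.697, -0.332, 0.15], [0.672, -0.296, 0.15]] [ 0.706 -0.3    0.15 ]
hopper [[0.623, 0.125, 0.242], [0.616, 0.069, 0.242], [0.431, 0.152, 0.242], [0.423, 0.096, 0.242]] [0.523 0.111 0.242]
```

View pics/hop.png

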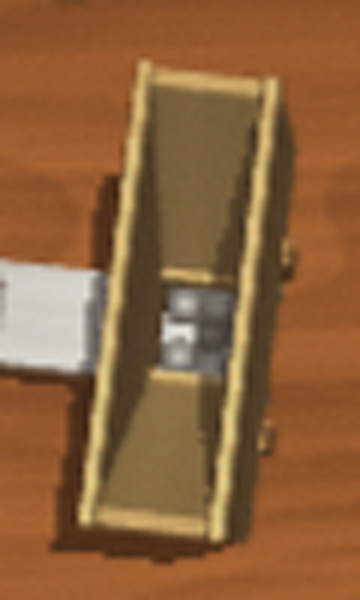

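View pics/tray.png

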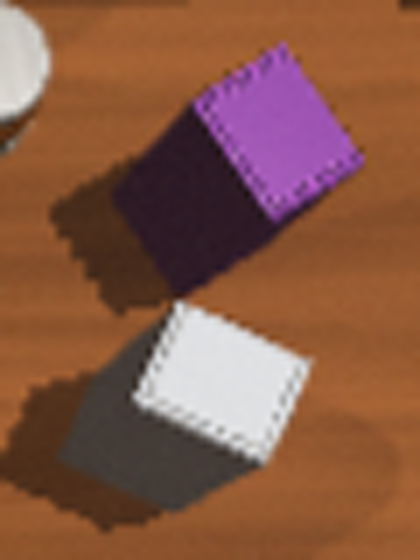

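Tray y axis is about 63°. The hopper is at about (0.5235,0.112) with a yaw of about −8°.

1. Straddle the tray near its top with the tool y axis at −117°, and tip it over in a light grip.
2. Turn it and drag it into the slot entrance.
3. Push it home with shut fingers.
4. Work the gate with the camera on the outer side.

Move over the tray first.

```bash
python3 -m pendant '{"xyz":[[0.02,0.04,0.01],[0.04,0.04,0.01],[0.04,0.035,0.01],[0.04,0.035,0],[0.04,0.035,0],[0.04,0.035,0],[0.04,0.03,0],[0.04,0.03,0],[0.04,0.02,0],[0.03,0.02,0]],"turn":[-0.08,-0.08,-0.08,-0.08,-0.08,-0.08,-0.08,-0.08,-0.08,-0.08]}' 1
python3 - <<'E'
from h import *
o,im=snap('wrist','w2'); M=R.from_euler('xyz',o['tool_rot'],degrees=True).as_matrix()
print(o['tool_pos'],np.degrees(np.arctan2(M[1,1],M[0,1])),o['qpos'].round(1),o['time_s'])
for n in ['tray_center','tray_edge']:
    for d in pinpoint('wrist',n)[:3]: print(n,round(d['score'],2),cam2w('wrist',d['at'],o).round(3))
E
```

```text
time_s: 2.8
tool_pos: [0.5866, -0.2862, 0.2548]
tool_rot: [134.5, 89.8, -74.4]
force: [-0.1, 0.2, -0.8]
grip_width: 0.0869
[ 0.58658047 -0.28619568  0.25482537] -118.97129413200196 [ 36.4  18.8 -16.6  79.6   5.5  82.3 -99.1] 2.8
tray_edge 0.62 [ 0.586 -0.259  0.003]
```

View pics/w2.png

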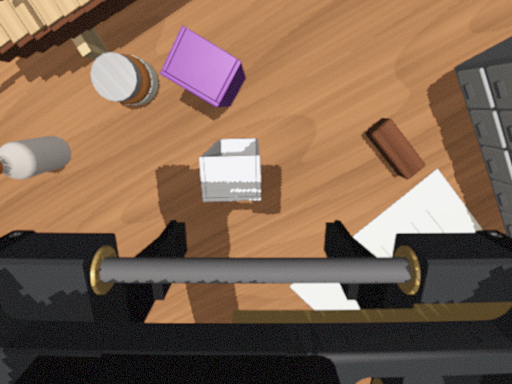

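The wrist view shows the silver tray's top end at (231,178). Its mouth opens toward the top of the picture, with the purple one at (203,67). I'll work out the corners from that.

```bash
python3 - <<'E'
from h import *
o=readout.get_obs(); im=cv2.imread('pics/w2.png'); crop(im,180,120,290,220,6,'w2c')
w=np.array([atz('wrist',p,0.15,o) for p in [(203,203),(261,201),(261,153),(200,157)]]); print(w.round(4).tolist(),w.mean(0).round(4))
for a,b in [(0,1),(3,2)]: print(np.degrees(np.arctan2(*(w[a]-w[b])[1::-1])), np.linalg.norm(w[a]-w[b]))
E
```

```text
[[0.598, -0.2322, 0.15], [0.5721, -0.2841, 0.15], [0.6145, -0.3069, 0.15], [0.639, -0.254, 0.15]] [ 0.6059 -0.2693  0.15  ]
63.522575981664446 0.058055220112257645
65.17218441209118 0.0583038155622039
```

View pics/w2c.png

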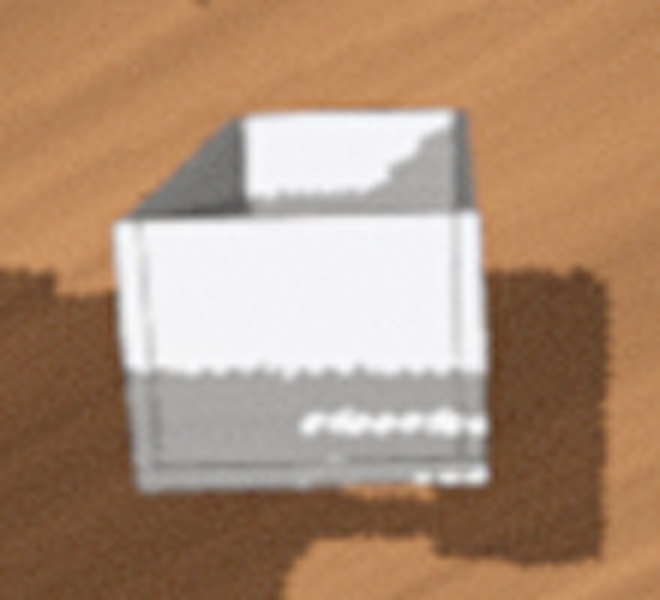

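```bash
python3 -m pendant '{"xyz":[[0.012,0.007,0],[0.012,0.007,0],[0,0,0],[0,0,-0.03],[0,0,-0.03],[0,0,-0.03]],"turn":[0.025,0.025,0,0,0,0]}' 1
python3 - <<'E'
from h import *
o,im=snap('wrist','w3'); M=R.from_euler('xyz',o['tool_rot'],degrees=True).as_matrix()
print(o['tool_pos'],np.degrees(np.arctan2(M[1,1],M[0,1])))
E
```

```text
time_s: 3.7
tool_pos: [0.6117, -0.275, 0.1664]
tool_rot: [157.4, 89.4, -48.4]
force: [0.1, -0.3, 0.5]
grip_width: 0.087
[ 0.61172343 -0.27502635  0.16641237] -115.80064173277948
```

View pics/w3.png

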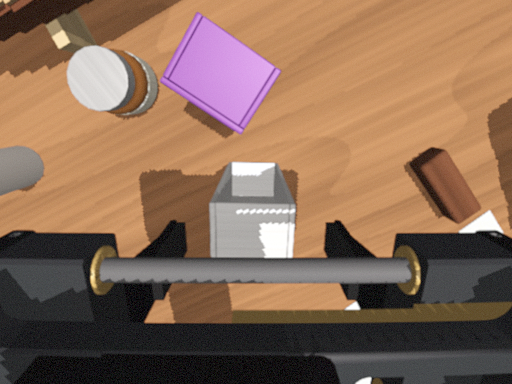

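The tray's end sits centred between the fingers (211–295 against 185–325). I'll descend and pinch lightly.

```bash
python3 -m pendant '{"xyz":[[0,0,-0.028],[0,0,-0.026],[0,0,0]],"turn":[0,0,0]}' 1
python3 -m pendant '{"xyz":[[0,0,0],[0,0,0],[0,0,0],[0,0,0],[0,0,0],[0,0,0]],"turn":[0,0,0,0,0,0]}' 0 5
```

```text
time_s: 4.12
tool_pos: [0.6076, -0.2762, 0.1067]
tool_rot: [92.7, 89.7, -113.2]
force: [-0.5, -0.5, -0.0]
grip_width: 0.0867
time_s: 4.88
tool_pos: [0.61, -0.2771, 0.112]
tool_rot: [144.7, 89.5, -61.3]
force: [-0.8, 0.4, -0.6]
grip_width: 0.0583
```

Gripped at 58.3 mm. I'll start the tipping arc and check at about 30°.

```bash
python3 -m pendant '{"xyz":[[-0.0157,0.0077,0.0015],[-0.0157,0.0077,0.0015],[-0.0153,0.0074,-0.003],[-0.0153,0.0074,-0.003]],"turn":[0,0,0,0]}' 0 5
python3 - <<'E'
from h import *
o,im=snap('scene','s4'); crop(im,120,100,300,235,4.4,'s4c')
print(o['tool_pos'],o['grip_width'],o['force'])
E
```

```text
time_s: 5.38
tool_pos: [0.5499, -0.247, 0.1111]
tool_rot: [164.9, 89.2, -41.1]
force: [0.3, 1.0, 0.9]
grip_width: 0.0578
[ 0.54986467 -0.24699579  0.11107901] 0.057818744739916786 [0.34116413 0.96059413 0.89127712]
```

View pics/s4c.png

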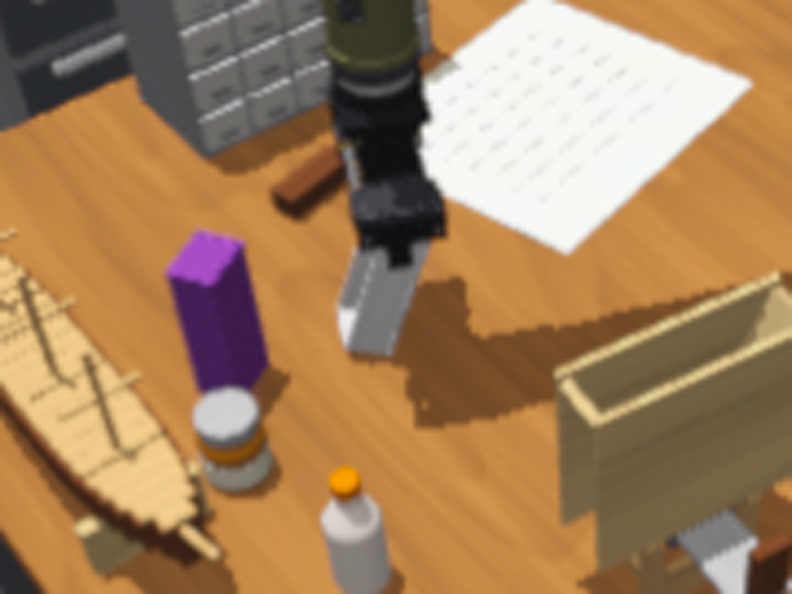

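It pivots in the grip as intended: the tray leans about 25–30° at crop (380,300). I'll continue the arc.

```bash
python3 -m pendant '{"xyz":[[-0.0145,0.007,-0.007],[-0.0145,0.007,-0.009],[-0.012,0.0058,-0.011],[-0.012,0.0058,-0.011],[-0.009,0.0044,-0.0145],[-0.009,0.0044,-0.0145]],"turn":[0,0,0,0,0,0]}' 0 5
python3 - <<'E'
from h import *
o,im=snap('scene','s5'); crop(im,120,100,300,235,4.4,'s5c')
print(o['tool_pos'],o['grip_width'],o['force'])
E
```

```text
time_s: 6.18
tool_pos: [0.478, -0.2123, 0.0465]
tool_rot: [164.5, 88.9, -41.4]
force: [0.4, -1.1, -0.6]
grip_width: 0.0578
[ 0.47802341 -0.2123241   0.04645285] 0.0578498005932657 [ 0.4192123  -1.10586229 -0.58742707]
```

View pics/s5c.png

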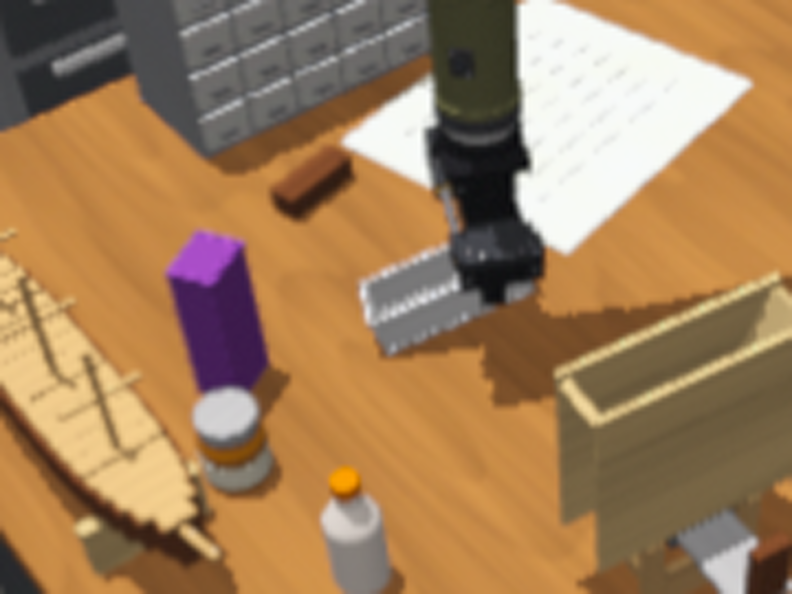

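```bash
python3 -m pendant '{"xyz":[[-0.0055,0.0027,-0.012],[-0.004,0.002,-0.012],[-0.002,0.001,-0.010],[0,0,0]],"turn":[0,0,0,0]}' 0 5
python3 - <<'E'
from h import *
o,im=snap('scene','s6'); crop(im,120,100,300,235,4.4,'s6c')
print(o['tool_pos'],o['grip_width'],o['force'])
E
```

```text
time_s: 6.72
tool_pos: [0.4639, -0.2057, 0.0075]
tool_rot: [160.9, 89.1, -45.0]
force: [0.1, -0.1, -2.0]
grip_width: 0.0577
[ 0.46394924 -0.20565079  0.00752573] 0.057707968099195574 [ 0.10753374 -0.13131802 -1.95364369]
```

View pics/s6c.png

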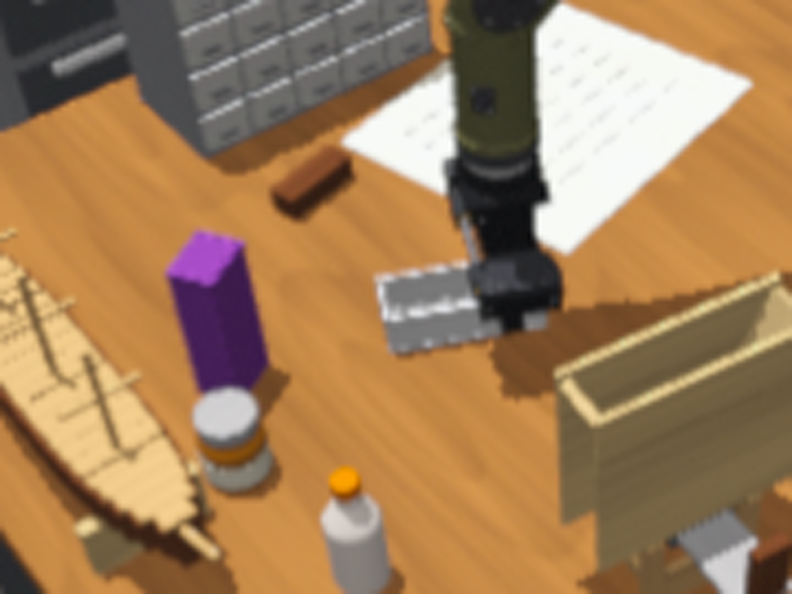

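The tray lies flat. I'll release so it settles, regrip firmly, then turn it +108° toward the slot's axis.

```bash
python3 -m pendant '{"xyz":[[0,0,0],[0,0,0.003],[0,0,0]],"turn":[0,0,0]}' 0.85
python3 -m pendant '{"xyz":[[0,0,0],[0,0,0],[0,0,0],[0,0,0]],"turn":[0,0,0,0]}' 0 15
python3 -m pendant '{"xyz":[[0,0,0],[0.002,0.003,0],[0.002,0.003,0],[0.002,0.003,0],[0.002,0.003,0],[0.002,0.003,0],[0.002,0.003,0],[0.002,0.003,0],[0.002,0.003,0],[0.002,0.003,0]],"turn":[0.12,0.16,0.16,0.16,0.16,0.16,0.16,0.16,0.16,0.16]}' 0 15
python3 - <<'E'
from h import *
o,im=snap('top','t7'); crop(im,170,120,400,290,3.4,'t7c')
M=R.from_euler('xyz',o['tool_rot'],degrees=True).as_matrix()
print(o['tool_pos'],np.degrees(np.arctan2(M[1,1],M[0,1])),o['qpos'].round(0),o['force'])
E
```

```text
time_s: 7.15
tool_pos: [0.4651, -0.206, 0.0119]
tool_rot: [163.1, 89.0, -42.8]
force: [-0.3, -0.7, 0.6]
grip_width: 0.0725
time_s: 7.65
tool_pos: [0.4654, -0.2062, 0.0123]
tool_rot: [163.8, 89.0, -42.1]
force: [-0.3, -0.1, -0.0]
grip_width: 0.0578
time_s: 8.9
tool_pos: [0.4844, -0.1814, 0.0124]
tool_rot: [154.7, 88.8, 40.8]
force: [-0.0, 0.4, -0.7]
grip_width: 0.0581
[ 0.48440449 -0.18140993  0.01240706] -23.840602807852793 [ 47.  17. -32. 114.  10.  51. -14.] [-0.04335503  0.4483078  -0.69931095]
```

View pics/t7c.png

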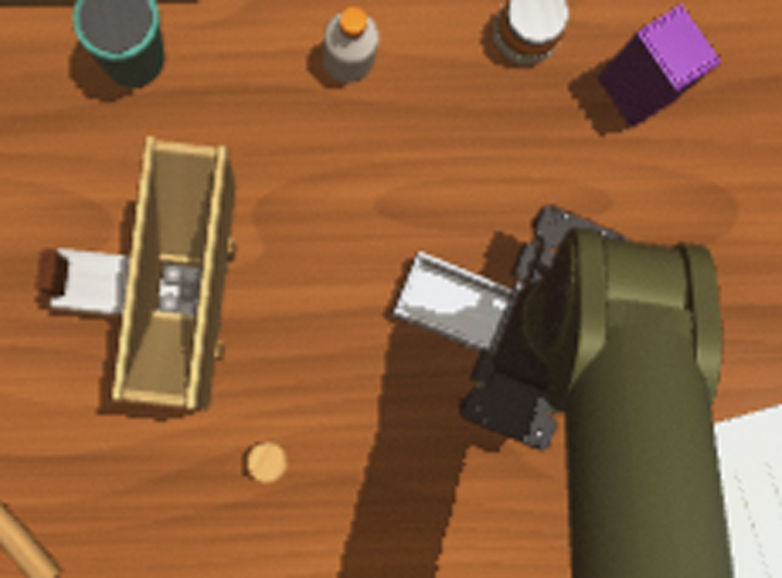

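The tray is flat, gripped at its right-hand end in the picture and pointing at the slot. No camera body sticks out over the tray side. Now I'll align and advance to the slot mouth.

```bash
python3 -m pendant '{"xyz":[[0,0,0],[0,0,0],[0.0028,0.02,0],[0.0028,0.02,0],[0.0028,0.02,0],[0.0028,0.02,0],[0.0028,0.02,0],[0.002,0.01,0],[0,0,0]],"turn":[0.138,0.138,0,0,0,0,0,0,0]}' 0 15
python3 - <<'E'
from h import *
o,im=snap('top','t8'); crop(im,170,120,330,240,5,'t8c')
M=R.from_euler('xyz',o['tool_rot'],degrees=True).as_matrix()
print(o['tool_pos'],np.degrees(np.arctan2(M[1,1],M[0,1])),o['force'])
p=o['tool_pos'][:2]-np.array([.5235,.112]); print('s',p@[.139,.990],'lat',p@[.990,-.139])
o,im=snap('scene','s8'); crop(im,170,120,330,240,5,'s8c')
E
```

```text
time_s: 10.07
tool_pos: [0.5, -0.0636, 0.0124]
tool_rot: [156.4, 88.9, 57.7]
force: [0.4, 0.8, -0.1]
grip_width: 0.0578
[ 0.49995059 -0.06358316  0.01238127] -8.671204896360305 [ 0.38271671  0.80638096 -0.07838055]
s -0.17710070087218918 lat 0.0010921421760177665
```

View pics/t8c.png

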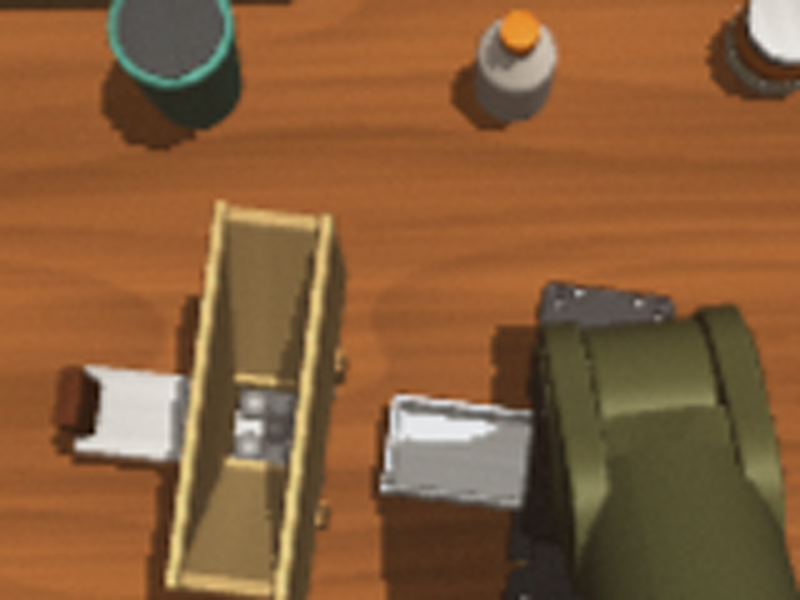

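View pics/s8c.png

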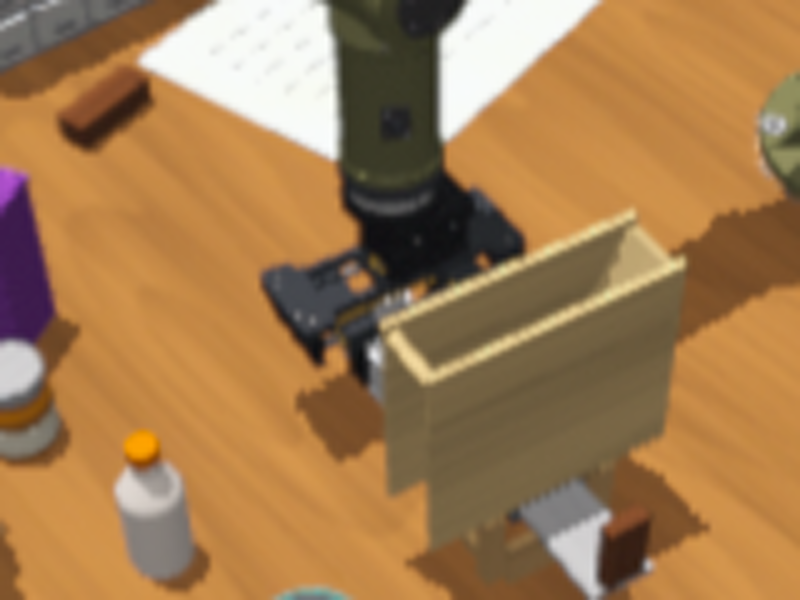

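```bash
python3 - <<'E'
from h import *
H=np.array([.5235,.112]); yv=np.array([.139,.990]); xv=np.array([.990,-.139])
def pr(n,p,z):
    w=atz('top',(p[0]/5+170,p[1]/5+120),z); d=w[:2]-H; print(n,w.round(4),'lat',(d@xv).round(4),'s',(d@yv).round(4))
pr('legA',(341,362),.055);pr('legB',(322,515),.055)
pr('legA0',(341,362),.01);pr('legB0',(322,515),.01)
pr('trF1',(395,397),.045);pr('trF2',(382,492),.045);pr('trS1',(530,409),.045);pr('trS2',(522,507),.045)
for n in ['tray_center','outlet','gate_handle','hopper']:
  for c in ['scene','top']:
    d=pinpoint(c,n)
    for e in d[:2]:
        w=cam2w(c,e['at']); q=w[:2]-H; print(n,c,round(e['score'],2),w.round(4),'lat',(q@xv).round(4),'s',(q@yv).round(4))
E
```

```text
legA [0.5651 0.0738 0.055 ] lat 0.0465 s -0.0321
legB [0.4746 0.0867 0.055 ] lat -0.0449 s -0.0318
legA0 [0.5708 0.0758 0.01  ] lat 0.0519 s -0.0293
legB0 [0.4769 0.0892 0.01  ] lat -0.043 s -0.029
trF1 [0.5445 0.0424 0.045 ] lat 0.0304 s -0.066
trF2 [0.4879 0.0514 0.045 ] lat -0.0268 s -0.0649
trS1 [ 0.5352 -0.038   0.045 ] lat 0.0325 s -0.1469
trS2 [ 0.4769 -0.0315  0.045 ] lat -0.0262 s -0.1485
tray_center scene 0.83 [ 0.7117 -0.2981  0.0737] lat 0.2433 s -0.3798
tray_center scene 0.58 [ 0.5061 -0.0212  0.0257] lat 0.0012 s -0.1343
tray_center top 0.79 [ 0.5069 -0.0264  0.0194] lat 0.0028 s -0.1393
tray_center top 0.68 [ 0.7107 -0.2971  0.0727] lat 0.2422 s -0.379
outlet scene 0.59 [0.5219 0.1126 0.0576] lat -0.0017 s 0.0004
outlet top 0.91 [0.5208 0.1135 0.0602] lat -0.0029 s 0.0011
outlet top 0.41 [ 0.7439 -0.0324  0.0009] lat 0.2382 s -0.1123
gate_handle scene 0.88 [0.5381 0.2218 0.1137] lat -0.0008 s 0.1108
gate_handle top 0.58 [0.54   0.2221 0.1088] lat 0.0011 s 0.1113
gate_handle top 0.5 [0.3786 0.0447 0.0041] lat -0.1341 s -0.0868
hopper scene 0.67 [ 0.5245  0.1154 -0.0008] lat 0.0005 s 0.0035
hopper top 0.97 [ 0.5254  0.113  -0.0017] lat 0.0017 s 0.0013
hopper top 0.49 [0.5288 0.1142 0.0732] lat 0.0049 s 0.003
```

Tray centred to about 2 mm laterally, with its front about 33 mm short of the legs. The grip is about 38 mm behind the tray's centre. I'll advance it into the slot mouth.

```bash
python3 -m pendant '{"xyz":[[0.0005,0.012,0],[0.001,0.012,0],[0.0016,0.012,0],[0.0016,0.012,0],[0.0014,0.01,0],[0,0,0]],"turn":[0.005,0.005,0,0,0,0]}' 0 15
python3 - <<'E'
from h import *
o,im=snap('top','t9'); crop(im,170,120,330,240,5,'t9c')
M=R.from_euler('xyz',o['tool_rot'],degrees=True).as_matrix()
print(o['tool_pos'],np.degrees(np.arctan2(M[1,1],M[0,1])),o['force'])
p=o['tool_pos'][:2]-np.array([.5235,.112]); print('s',p@[.139,.990],'lat',p@[.990,-.139])
E
```

```text
time_s: 11.32
tool_pos: [0.5062, -0.0043, 0.0124]
tool_rot: [152.7, 89.0, 54.6]
force: [0.9, 1.6, 0.8]
grip_width: 0.0583
[ 0.50615048 -0.00426008  0.01239092] -8.111138786638328 [0.85245104 1.58576935 0.79062316]
s -0.1175090600204657 lat -0.001015870901955323
```

View pics/t9c.png

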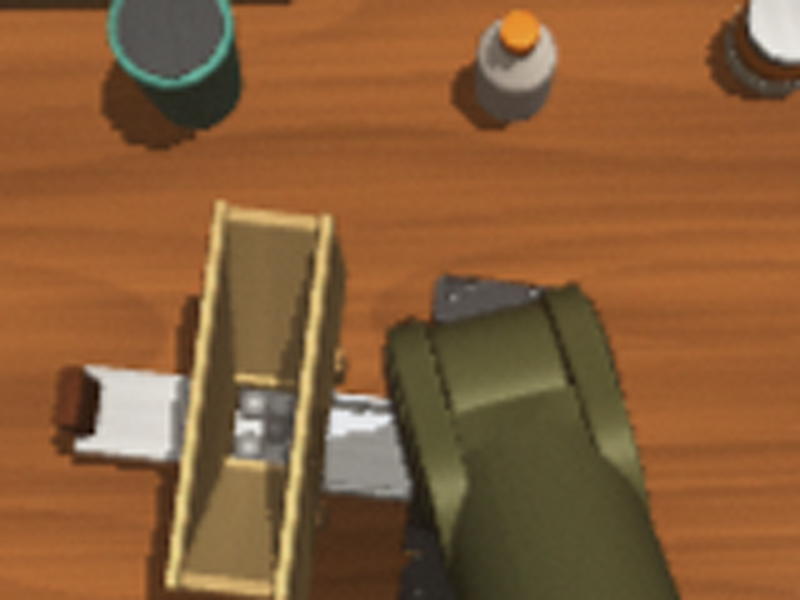

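It's in the mouth. I'll release, back the straddling fingers up toward the rear end, and measure where that end is.

```bash
python3 -m pendant '{"xyz":[[0,0,0],[0,0,0],[0,0,0],[-0.0017,-0.012,0],[-0.0017,-0.012,0],[0,0,0]],"turn":[0,0,0,0,0,0]}' 1
python3 - <<'E'
from h import *
H=np.array([.5235,.112]); yv=np.array([.139,.990]); xv=np.array([.990,-.139])
o,im=snap('wrist','w10')
p=o['tool_pos'][:2]-H; print('s',p@yv,'lat',p@xv,o['tool_pos'])
for e in pinpoint('wrist','tray_center')[:2]:
  w=cam2w('wrist',e['at'],o); q=w[:2]-H; print(e['score'],w.round(4),'lat',(q@xv).round(4),'s',(q@yv).round(4))
o,im=snap('scene','s10'); crop(im,170,120,330,240,5,'s10c')
for c in ['scene','top']:
  if c=='top': snap('top','t10')
  for e in pinpoint(c,'tray_center')[:2]:
    w=cam2w(c,e['at'],o); q=w[:2]-H; print(c,e['score'],w.round(4),'lat',(q@xv).round(4),'s',(q@yv).round(4))
E
```

```text
time_s: 12.12
tool_pos: [0.5021, -0.0326, 0.0122]
tool_rot: [152.3, 89.1, 54.0]
force: [0.2, 0.3, -1.0]
grip_width: 0.087
s -0.1460950187205218 lat -0.001056432921982545 [ 0.50213455 -0.03257093  0.01215759]
0.69 [0.5092 0.0323 0.0258] lat -0.003 s -0.0809
scene 0.88 [ 0.7109 -0.2987  0.0709] lat 0.2427 s -0.3806
top 0.81 [ 0.7122 -0.2995  0.0733] lat 0.2441 s -0.3812
top 0.78 [0.5163 0.0332 0.0196] lat 0.0038 s -0.0791
```

View pics/w10.png

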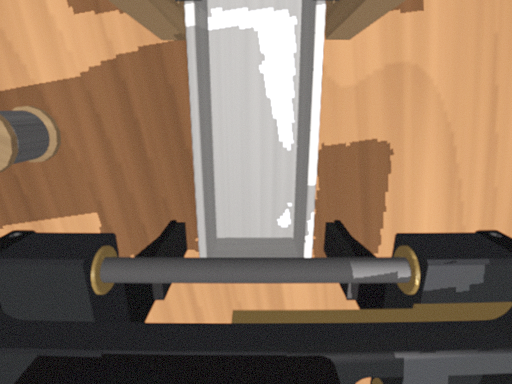

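View pics/s10c.png

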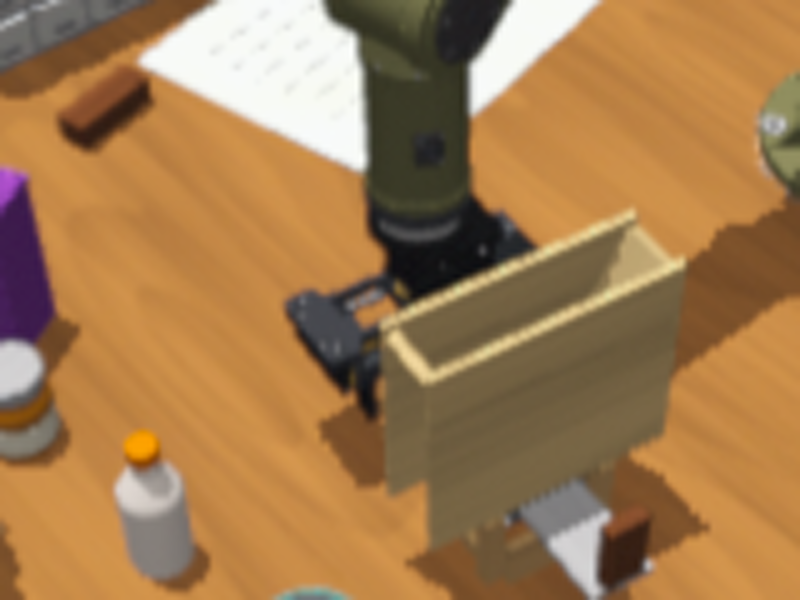

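The wrist view shows the tray centred between the legs, its rear wall at (255,248), with the pads at the rear end. Tray centre is s≈−0.080, so 37 mm to go. I'll grip and push.

```bash
python3 -m pendant '{"xyz":[[0,0,0],[0,0,0],[0,0,0],[0,0,0]],"turn":[0,0,0,0]}' 0 15
python3 -m pendant '{"xyz":[[0.0008,0.006,0],[0.0008,0.006,0],[0.0008,0.006,0],[0.0008,0.006,0],[0.0006,0.004,0]],"turn":[0,0,0,0,0]}' 0 15
python3 - <<'E'
from h import *
o=readout.get_obs(); p=o['tool_pos'][:2]-np.array([.5235,.112]); print('s',p@[.139,.990],'lat',p@[.990,-.139],o['force'])
E
```

```text
time_s: 12.92
tool_pos: [0.5025, -0.0293, 0.0123]
tool_rot: [153.3, 89.0, 55.3]
force: [-0.4, -1.0, -0.1]
grip_width: 0.0579
time_s: 13.55
tool_pos: [0.5063, -0.0006, 0.0123]
tool_rot: [151.9, 89.1, 53.8]
force: [-0.6, -2.6, 1.2]
grip_width: 0.0578
s -0.11386601627512151 lat -0.0013619760451576014 [-0.55055902 -2.5584079   1.17796485]
```

```bash
python3 -m pendant '{"xyz":[[0.0006,0.004,0],[0.0006,0.004,0]],"turn":[0,0]}' 0 15; python3 -m pendant '{"xyz":[[0.0006,0.004,0],[0.0006,0.004,0]],"turn":[0,0]}' 0 15
```

```text
time_s: 13.8
tool_pos: [0.5076, 0.0074, 0.0123]
tool_rot: [149.7, 89.1, 51.7]
force: [0.6, -9.7, 0.0]
grip_width: 0.0581
time_s: 14.05
tool_pos: [0.5077, 0.0074, 0.0123]
tool_rot: [105.5, 89.7, 7.3]
force: [-1.5, -9.2, 4.2]
grip_width: 0.0578
```

```bash
python3 - <<'E'
from h import *
H=np.array([.5235,.112]); yv=np.array([.139,.990]); xv=np.array([.990,-.139])
o,im=snap('wrist','w11')
p=o['tool_pos'][:2]-H; print('s',p@yv,'lat',p@xv,o['force'])
for c in ['wrist','top','scene']:
  if c=='top': snap('top','t11')
  if c=='scene': _,im=snap('scene','s11'); crop(im,230,160,330,260,6,'s11c')
  for e in pinpoint(c,'tray_center')[:2]:
    w=cam2w(c,e['at'],o); q=w[:2]-H; print(c,e['score'],w.round(4),'lat',(q@xv).round(4),'s',(q@yv).round(4))
E
```

```text
s -0.10571443319164457 lat -0.001137674486509957 [-1.45266344 -9.2378909   4.22492456]
wrist 0.56 [0.5137 0.0733 0.0227] lat -0.0043 s -0.0396
top 0.68 [0.5222 0.0707 0.0194] lat 0.0044 s -0.0411
top 0.66 [ 0.7136 -0.2968  0.0719] lat 0.245 s -0.3783
scene 0.9 [ 0.7114 -0.2994  0.0736] lat 0.2432 s -0.3811
```

View pics/s11c.png

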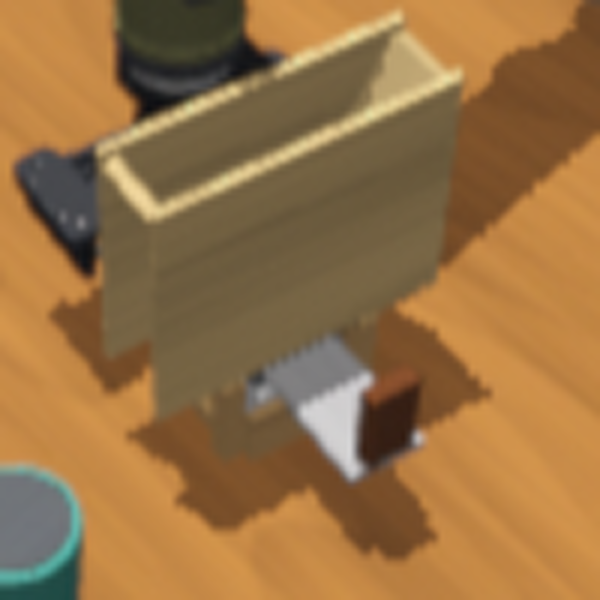

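View pics/w11.png

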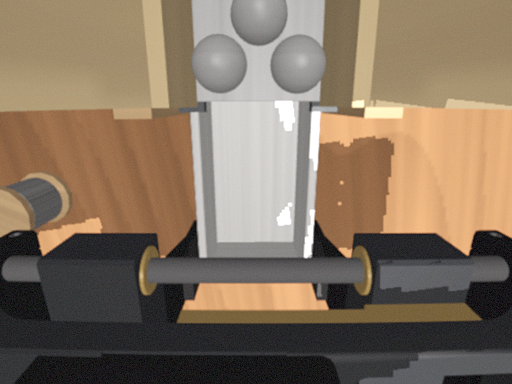

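The stop is met: −9.5 N and no further motion, with the tray's centre at s≈−0.041 (home is −0.043). Release, back off and go up.

```bash
python3 -m pendant '{"xyz":[[0,0,0],[0,0,0],[0,0,0],[-0.0028,-0.02,0],[-0.0028,-0.02,0],[0,0,0.05],[0,0,0.06],[0,0,0.06],[0,0,0.06],[0,0,0.06]],"turn":[0,0,0,0,0,0,0,0,0,0]}' 1
python3 - <<'E'
from h import *
H=np.array([.5235,.112]); yv=np.array([.139,.990]); xv=np.array([.990,-.139])
o,im=snap('wrist','w12')
p=o['tool_pos'][:2]-H; print('s',p@yv,'lat',p@xv,o['force'],o['tool_pos'])
for c in ['wrist','top']:
  if c=='top': _,im=snap('top','t12'); crop(im,170,120,330,240,5,'t12c')
  for e in pinpoint(c,'tray_center')[:2]:
    w=cam2w(c,e['at'],o); q=w[:2]-H; print(c,e['score'],w.round(4),'lat',(q@xv).round(4),'s',(q@yv).round(4))
E
```

```text
time_s: 15.6
tool_pos: [0.4973, -0.0266, 0.3056]
tool_rot: [-157.6, 89.4, 104.5]
force: [0.7, -0.4, 0.6]
grip_width: 0.0872
s -0.1408519574883529 lat -0.006647478376932709 [ 0.68155878 -0.35323094  0.62227345] [ 0.49732542 -0.02659969  0.30562199]
wrist 0.63 [0.518  0.0696 0.0257] lat 0.0005 s -0.0427
top 0.95 [0.5255 0.067  0.0208] lat 0.0083 s -0.0442
top 0.74 [ 0.7118 -0.2977  0.0718] lat 0.2433 s -0.3795
```

View pics/w12.png

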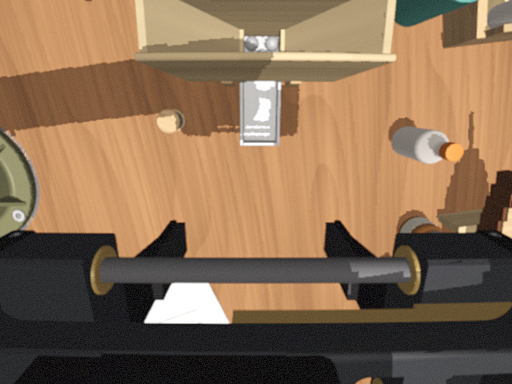

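View pics/t12c.png

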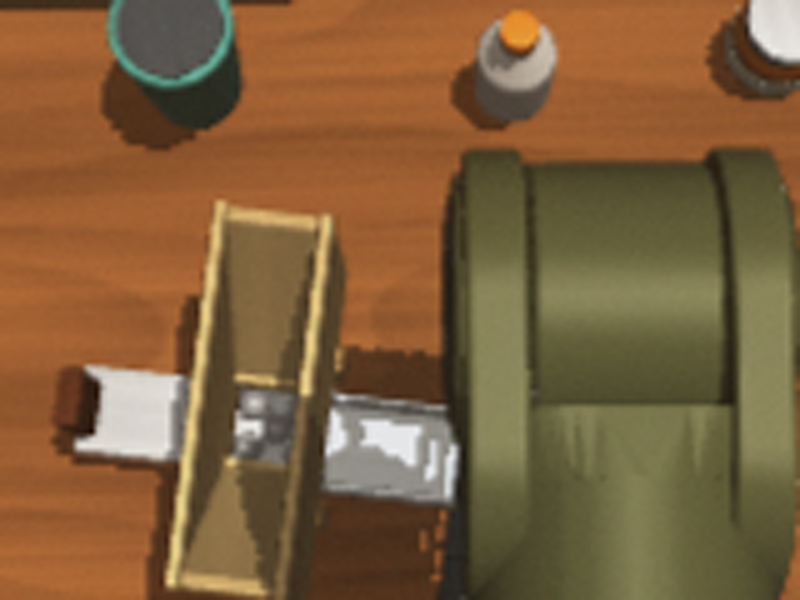

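```bash
python3 - <<'E'
from h import *
H=np.array([.5235,.112]); yv=np.array([.139,.990]); xv=np.array([.990,-.139])
o=readout.get_obs()
for c,p in [('top',(458/5+170,410/5+120)),('top',(450/5+170,501/5+120)),('wrist',(240.5,145)),('wrist',(279,145)),('wrist',(242,82)),('wrist',(280,82))]:
    w=atz(c,p,.045,o); d=w[:2]-H; print(c,w.round(3),'lat',(d@xv).round(4),'s',(d@yv).round(4))
E
python3 -m pendant '{"xyz":[[0.01,0.043,0],[0.006,0.043,0],[0.006,0.043,0],[0.006,0.043,0],[0.006,0.043,0],[0.005,0.03,0],[0,0,0]],"turn":[0,0,0,0,0,0,0]}' 1
python3 - <<'E'
from h import *
H=np.array([.5235,.112]); yv=np.array([.139,.990]); xv=np.array([.990,-.139])
o,im=snap('wrist','w13'); M=R.from_euler('xyz',o['tool_rot'],degrees=True).as_matrix()
p=o['tool_pos'][:2]-H; print('s',p@yv,'lat',p@xv,o['tool_pos'],np.degrees(np.arctan2(M[1,1],M[0,1])))
for e in pinpoint('wrist','gate_handle')[:2]:
    w=cam2w('wrist',e['at'],o); q=w[:2]-H; print(e['score'],w.round(4),'lat',(q@xv).round(4),'s',(q@yv).round(4))
E
```

```text
top [0.536 0.005 0.045] lat 0.027 s -0.1043
top [0.482 0.011 0.045] lat -0.0275 s -0.1057
wrist [ 0.479 -0.001  0.045] lat -0.0281 s -0.1176
wrist [ 0.536 -0.008  0.045] lat 0.0292 s -0.1174
wrist [0.495 0.087 0.045] lat -0.025 s -0.0291
wrist [0.548 0.079 0.045] lat 0.0284 s -0.0289
time_s: 16.68
tool_pos: [0.5302, 0.2247, 0.2899]
tool_rot: [-102.8, 88.6, 159.4]
force: [-0.2, -0.9, 0.1]
grip_width: 0.0869
s 0.11253158548405001 lat -0.009036288128503735 [0.53019984 0.22472758 0.28988586] -7.822027150350593
0.58 [0.5392 0.2226 0.11  ] lat 0.0002 s 0.1117
```

View pics/w13.png

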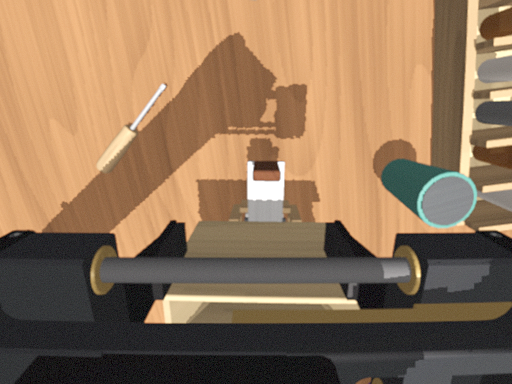

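The tray's rear edge measures s=−0.1175 in the wrist view, against −0.118 at home. The top view had the arm hiding that edge. The grip shows at (266,172) and measures (0.539,0.223). I'll centre over it and descend.

```bash
python3 -m pendant '{"xyz":[[0.0045,-0.0007,0],[0.0045,-0.0007,0],[0,0,-0.04],[0,0,-0.05],[0,0,-0.05],[0,0,0]],"turn":[0,0,0,0,0,0]}' 1
python3 - <<'E'
from h import *
H=np.array([.5235,.112]); yv=np.array([.139,.990]); xv=np.array([.990,-.139])
o,im=snap('wrist','w14'); M=R.from_euler('xyz',o['tool_rot'],degrees=True).as_matrix()
p=o['tool_pos'][:2]-H; print('s',p@yv,'lat',p@xv,o['tool_pos'],np.degrees(np.arctan2(M[1,1],M[0,1])))
for e in pinpoint('wrist','gate_handle')[:2]:
    w=cam2w('wrist',e['at'],o); q=w[:2]-H; print(e['score'],w.round(4),'lat',(q@xv).round(4),'s',(q@yv).round(4))
o,im=snap('scene','s14'); crop(im,200,100,360,260,3.7,'s14c')
E
```

```text
time_s: 17.52
tool_pos: [0.5444, 0.2116, 0.1473]
tool_rot: [-91.2, 89.0, 170.0]
force: [-0.7, 0.1, 0.6]
grip_width: 0.0874
s 0.1014756410526045 lat 0.006830296316796614 [0.5443792  0.21156912 0.14730873] -8.827637165871922
0.73 [0.5433 0.2212 0.1108] lat 0.0044 s 0.1108
```

View pics/w14.png

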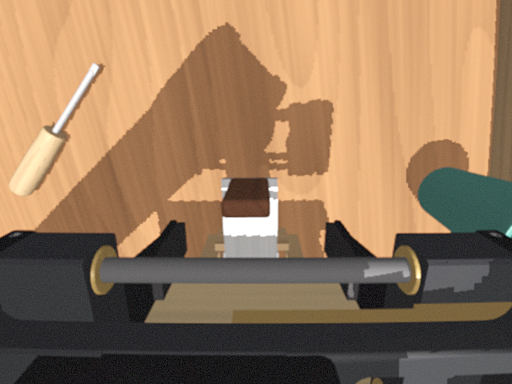

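View pics/s14c.png

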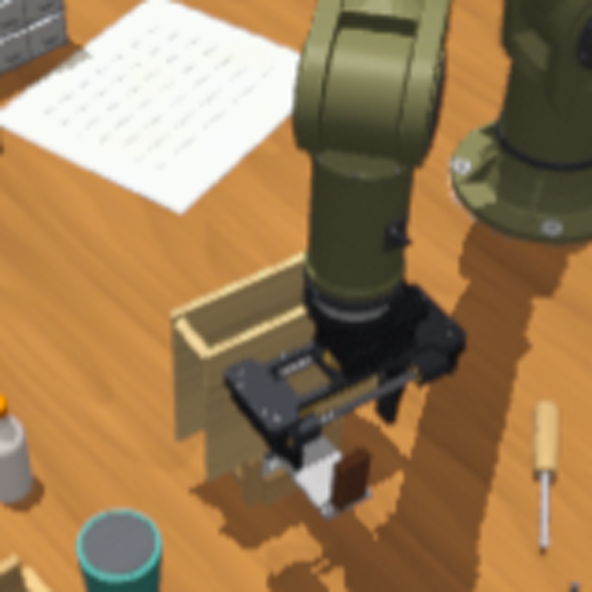

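The hand drifted to s=0.1015, lat +7 mm. I'll correct before descending further.

```bash
python3 -m pendant '{"xyz":[[-0.0023,0.0056,0],[-0.0022,0.0056,0],[0,0,0]],"turn":[0,0,0]}' 1
python3 - <<'E'
from h import *
H=np.array([.5235,.112]); yv=np.array([.139,.990]); xv=np.array([.990,-.139])
o=readout.get_obs(); p=o['tool_pos'][:2]-H; print('s',p@yv,'lat',p@xv,o['tool_pos'])
E
python3 -m pendant '{"xyz":[[0,0,-0.02],[0,0,-0.02],[0,0,-0.013],[0,0,0]],"turn":[0,0,0,0]}' 1
python3 - <<'E'
from h import *
H=np.array([.5235,.112]); yv=np.array([.139,.990]); xv=np.array([.990,-.139])
o,im=snap('wrist','w15'); p=o['tool_pos'][:2]-H; print('s',p@yv,'lat',p@xv,o['tool_pos'],o['force'])
E
```

```text
time_s: 18.05
tool_pos: [0.5455, 0.2283, 0.1583]
tool_rot: [-169.9, 89.5, 91.3]
force: [0.0, -0.0, 0.2]
grip_width: 0.087
s 0.1181686196634517 lat 0.00562380874107186 [0.54550575 0.22827255 0.15825689]
time_s: 18.55
tool_pos: [0.5444, 0.2274, 0.1]
tool_rot: [-152.4, 89.5, 108.8]
force: [0.4, -0.3, 0.6]
grip_width: 0.0869
s 0.11710665976716529 lat 0.004641159198159759 [0.54438467 0.22735726 0.1000042 ] [ 0.44972222 -0.31465821  0.64777456]
```

View pics/w15.png

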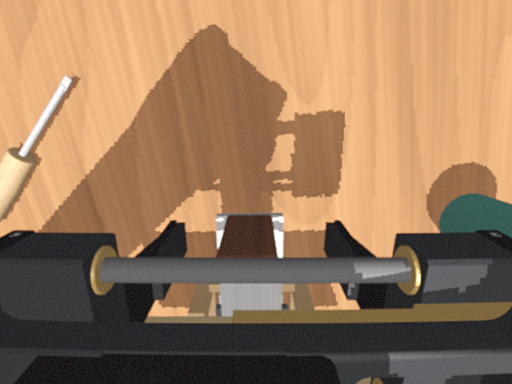

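```bash
python3 -m pendant '{"xyz":[[-0.004,-0.004,-0.006],[0,0,0]],"turn":[0,0]}' 1
python3 -m pendant '{"xyz":[[0,0,0],[0,0,0],[0,0,0],[0,0,0],[0,0,0],[0,0,0],[0,0,0]],"turn":[0,0,0,0,0,0,0]}' 0 25
python3 - <<'E'
from h import *
H=np.array([.5235,.112]); yv=np.array([.139,.990]); xv=np.array([.990,-.139])
o=readout.get_obs(); p=o['tool_pos'][:2]-H; print('s',p@yv,'lat',p@xv,o['tool_pos'],o['force'])
E
```

```text
time_s: 18.85
tool_pos: [0.5409, 0.2235, 0.0949]
tool_rot: [-165.2, 89.5, 96.0]
force: [-0.0, -0.2, 0.3]
grip_width: 0.0872
time_s: 19.73
tool_pos: [0.5394, 0.2244, 0.0961]
tool_rot: [-151.0, 89.5, 110.2]
force: [-0.6, -0.0, 1.8]
grip_width: 0.0338
s 0.11344213974721 lat 0.0001431282003043957 [0.53941937 0.22435288 0.09607186] [-0.63715037 -0.04721737  1.83054115]
```

The grip is pinched at 33.8 mm. Pull the gate open.

```bash
python3 -m pendant '{"xyz":[[0.0012,0.0085,0],[0.0012,0.0085,0],[0.0012,0.0085,0],[0.0012,0.0085,0],[0.0012,0.0085,0],[0.0012,0.0085,0]],"turn":[0,0,0,0,0,0]}' 0 25
python3 - <<'E'
from h import *
H=np.array([.5235,.112]); yv=np.array([.139,.990]); xv=np.array([.990,-.139])
o=readout.get_obs(); p=o['tool_pos'][:2]-H; print('s',p@yv,'lat',p@xv,o['tool_pos'],o['force'])
E
```

```text
time_s: 20.48
tool_pos: [0.547, 0.2775, 0.0961]
tool_rot: [-139.9, 89.6, 121.4]
force: [-2.0, -2.5, 2.8]
grip_width: 0.0336
s 0.1671327076354067 lat 0.00023261274091292185 [0.54697533 0.27752489 0.09607691] [-2.03080233 -2.46173641  2.75988269]
```

```bash
python3 -m pendant '{"xyz":[[0.0006,0.004,0],[0.0006,0.004,0]],"turn":[0,0]}' 0 25
python3 -m pendant '{"xyz":[[0,0,0],[0,0,0],[0,0,0],[0,0,0]],"turn":[0,0,0,0]}' 0 25
python3 - <<'E'
from h import *
H=np.array([.5235,.112]); yv=np.array([.139,.990]); xv=np.array([.990,-.139])
o,im=snap('top','t16'); p=o['tool_pos'][:2]-H; print('s',p@yv,'lat',p@xv,o['tool_pos'],o['force']); crop(im,170,120,330,240,5,'t16c')
for i in range(5):
  for e in pinpoint('top',f'ball{i}_center')[:5]:
    w=cam2w('top',e['at'],o); q=w[:2]-H; print(i,round(e['score'],2),w.round(4),'lat',(q@xv).round(4),'s',(q@yv).round(4))
  break
E
```

```text
time_s: 20.72
tool_pos: [0.5472, 0.2789, 0.0958]
tool_rot: [-38.5, 89.3, -137.4]
force: [-7.2, -13.2, 11.9]
grip_width: 0.0338
time_s: 21.22
tool_pos: [0.5471, 0.2787, 0.096]
tool_rot: [-34.2, 89.2, -133.1]
force: [-3.3, -2.9, 2.9]
grip_width: 0.0338
s 0.16835042391817456 lat 0.00020277739559440713 [0.54711513 0.27873527 0.09597917] [-3.3029693  -2.93390266  2.88149383]
0 0.48 [0.542  0.1152 0.0107] lat 0.0179 s 0.0057
```

View pics/t16c.png

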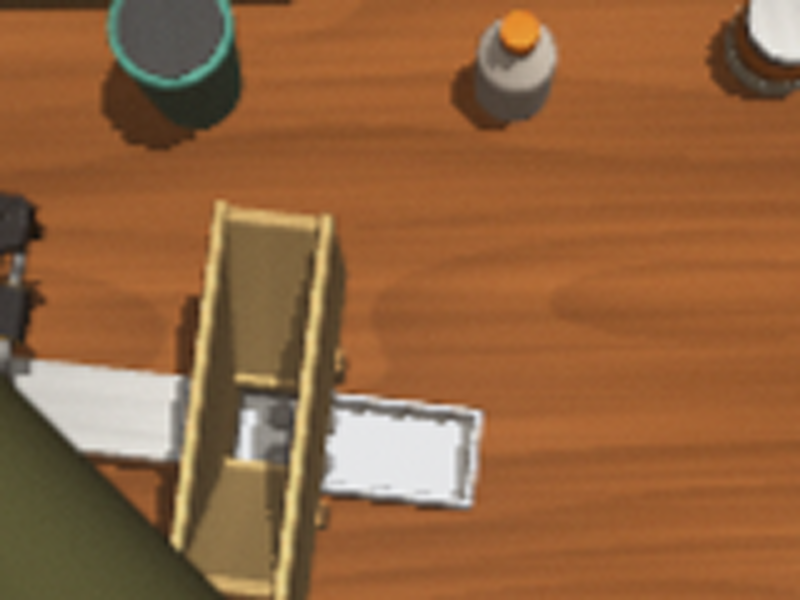

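The gate is at its end stop: 55 mm of travel, and the force rose to −13 N. Now I'll check the outlet up close for balls.

```bash
python3 - <<'E'
from h import *
a=cv2.imread('pics/t12.png'); b=cv2.imread('pics/t16.png')
c=np.hstack([cv2.resize(i[180:225,205:265],None,fx=6.5,fy=6.5,interpolation=cv2.INTER_CUBIC) for i in (a,b)]); cv2.imwrite('pics/cmp16.png',c)
H=np.array([.5235,.112])
print(w2px('top',[.5235,.112,.02]), w2px('top',[.5235,.112,.07]))
E
```

```text
[226.45799286 207.69772514] [225.15185051 206.21586107]
```

View pics/cmp16.png

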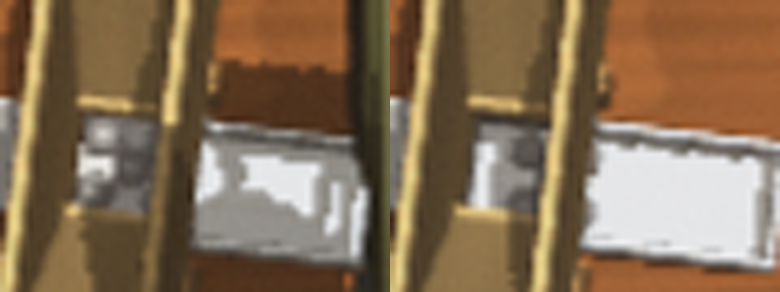

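Both frames show the same view. Before, the balls sat on the blade. Now the blade is gone, and balls show lower down in the tray at crop (525,150) and (520,195). I'll push the gate shut and watch the force.

```bash
python3 -m pendant '{"xyz":[[-0.0012,-0.0085,0],[-0.0012,-0.0085,0],[-0.0012,-0.0085,0],[-0.0012,-0.0085,0],[-0.0012,-0.0085,0],[-0.0012,-0.0085,0]],"turn":[0,0,0,0,0,0]}' 0 25
python3 -m pendant '{"xyz":[[-0.0006,-0.004,0],[-0.0006,-0.004,0]],"turn":[0,0]}' 0 25
python3 - <<'E'
from h import *
H=np.array([.5235,.112]); yv=np.array([.139,.990]); xv=np.array([.990,-.139])
o=readout.get_obs(); p=o['tool_pos'][:2]-H; print('s',p@yv,'lat',p@xv,o['tool_pos'],o['force'])
E
```

```text
time_s: 22.08
tool_pos: [0.5401, 0.2295, 0.0961]
tool_rot: [-73.6, 89.6, -172.4]
force: [-0.1, 2.2, -1.2]
grip_width: 0.0333
time_s: 22.32
tool_pos: [0.5394, 0.2241, 0.0963]
tool_rot: [-139.0, 89.6, 122.2]
force: [5.2, 14.9, -10.7]
grip_width: 0.0336
s 0.11320071991016634 lat 0.00010911075438143811 [0.5393521  0.22411846 0.09626098] [  5.21976191  14.88289112 -10.66831757]
```

Shut: s is back to 0.1132 (0.1134 at the start) and the end stop gave 15 N. Release, go up, and look straight down into the hopper.

```bash
python3 -m pendant '{"xyz":[[0,0,0],[0,0,0],[0,0,0],[0,0,0]],"turn":[0,0,0,0]}' 1
python3 -m pendant '{"xyz":[[0,0,0.04],[0,0,0.05],[0,0,0.06],[0,0,0.06],[-0.006,-0.04,0],[-0.006,-0.045,0],[-0.006,-0.045,0],[-0.006,-0.045,0],[-0.002,-0.015,0],[0,0,0]],"turn":[0,0,0,0,0,0,0,0,0,0]}' 1
python3 - <<'E'
from h import *
H=np.array([.5235,.112]); yv=np.array([.139,.990]); xv=np.array([.990,-.139])
o,im=snap('wrist','w17'); p=o['tool_pos'][:2]-H; print('s',p@yv,'lat',p@xv,o['tool_pos'],o['force'])
for c in ['wrist','top','scene']:
  if c!='wrist': _,im=snap(c,c+'17'); crop(im,*((170,120,330,240) if c=='top' else (220,140,340,260)),5,c+'17c')
  for n in ['tray_center','gate_handle','ball0_center']:
   for e in pinpoint(c,n)[:5]:
    w=cam2w(c,e['at'],o); q=w[:2]-H; print(c,n,round(e['score'],2),w.round(4),'lat',(q@xv).round(4),'s',(q@yv).round(4))
E
```

```text
time_s: 22.82
tool_pos: [0.5398, 0.2209, 0.096]
tool_rot: [-101.3, 89.7, 159.8]
force: [-0.1, -0.8, -0.5]
grip_width: 0.066
time_s: 24.08
tool_pos: [0.5099, 0.0235, 0.3132]
tool_rot: [-47.1, 89.7, -146.0]
force: [0.2, 1.1, -0.2]
grip_width: 0.0869
s -0.08953665394637639 lat -0.0011373793101159436 [0.50992054 0.02346555 0.31316066] [ 0.16082116  1.05997327 -0.23477367]
wrist tray_center 0.56 [0.5154 0.072  0.0257] lat -0.0025 s -0.0407
top tray_center 0.9 [ 0.7125 -0.2964  0.0722] lat 0.2438 s -0.378
top gate_handle 0.66 [0.54   0.2236 0.112 ] lat 0.0008 s 0.1128
scene tray_center 0.9 [ 0.7102 -0.2984  0.0751] lat 0.2419 s -0.3803
scene gate_handle 0.6 [0.5399 0.2248 0.1142] lat 0.0005 s 0.114
scene ball0_center 0.43 [0.3407 0.3013 0.0035] lat -0.2073 s 0.162
```

View pics/w17.png

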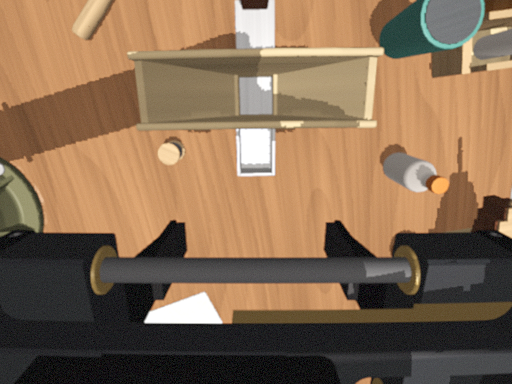

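View pics/scene17c.png

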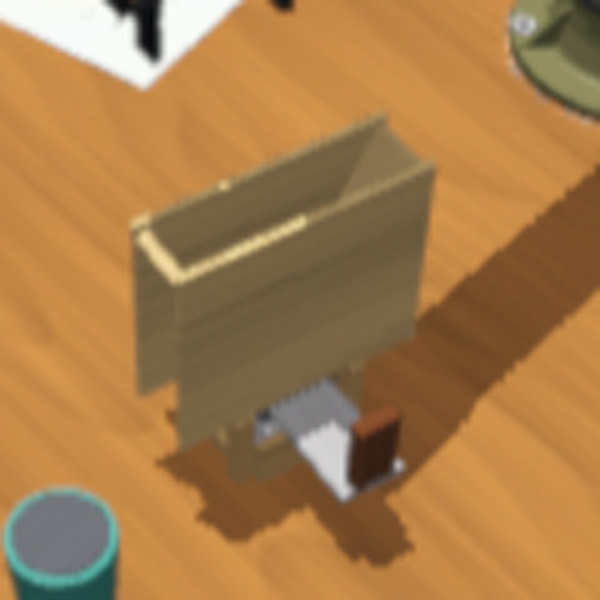

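From above the hopper's outlet is empty, with the bare blade across it at (256,95). The gate is shut and the tray is at s≈−0.041. I'll move the arm clear and compare the whole scene with the start.

```bash
python3 -m pendant '{"xyz":[[-0.01,-0.05,0],[-0.01,-0.05,0],[-0.01,-0.05,0],[-0.01,-0.05,0],[-0.01,-0.05,0],[-0.01,-0.04,0],[0,0,0]],"turn":[0,0,0,0,0,0,0]}' 1
python3 - <<'E'
from h import *
H=np.array([.5235,.112]); yv=np.array([.139,.990]); xv=np.array([.990,-.139])
o,im=snap('top','t18'); crop(im,170,120,330,240,5,'t18c')
a=cv2.imread('pics/top1.png'); d=cv2.absdiff(a,im).max(2); cv2.imwrite('pics/d18.png',np.vstack([np.hstack([im[:300,:400]]) ,cv2.cvtColor(cv2.convertScaleAbs(d[:300,:400],alpha=2),cv2.COLOR_GRAY2BGR)]))
for n in ['tray_center','gate_handle','ball0_center','thread','tumbler','glue']:
   for e in pinpoint('top',n)[:3]:
    w=cam2w('top',e['at'],o); q=w[:2]-H; print(n,round(e['score'],2),w.round(4),'lat',(q@xv).round(4),'s',(q@yv).round(4))
print(o['tool_pos'],o['force'],o['time_s'])
E
```

```text
time_s: 25.55
tool_pos: [0.4465, -0.2721, 0.3131]
tool_rot: [-43.4, 89.8, -141.8]
force: [0.8, -0.1, 1.2]
grip_width: 0.0871
tray_center 0.76 [0.5233 0.0704 0.0242] lat 0.0056 s -0.0412
tray_center 0.62 [ 0.7119 -0.2975  0.075 ] lat 0.2434 s -0.3793
tray_center 0.55 [0.5386 0.2237 0.111 ] lat -0.0006 s 0.1127
gate_handle 0.85 [0.5432 0.2209 0.1088] lat 0.0044 s 0.1106
thread 0.41 [0.3773 0.048  0.0045] lat -0.1358 s -0.0836
tumbler 0.84 [ 0.7478  0.1678 -0.0022] lat 0.2143 s 0.0864
glue 0.86 [ 0.743  -0.0313 -0.001 ] lat 0.2372 s -0.1114
glue 0.51 [0.5561 0.4791 0.0029] lat -0.0188 s 0.368
[ 0.44646211 -0.27211855  0.31311213] [ 0.80769577 -0.11810487  1.22969272] 25.55
```

View pics/t18c.png

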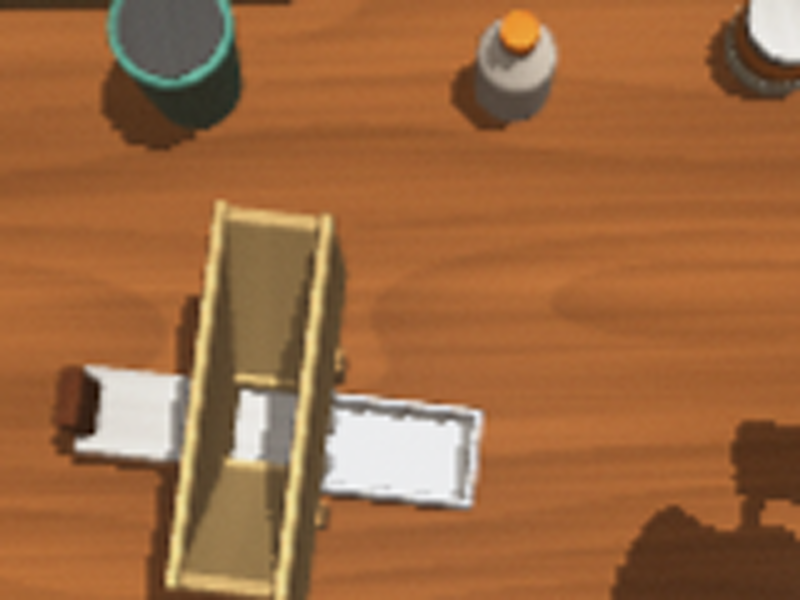

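View pics/d18.png

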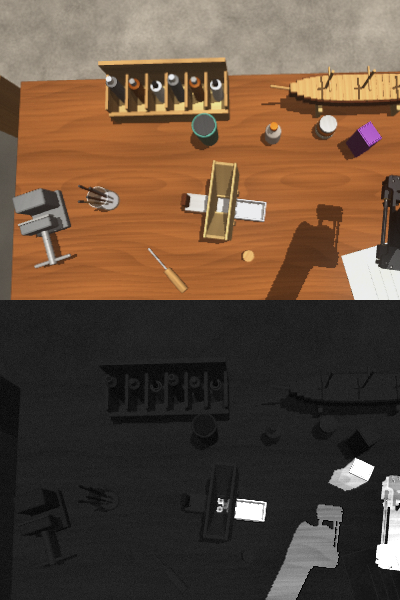

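```bash
python3 - <<'E'
from h import *
H=np.array([.5235,.112]); yv=np.array([.139,.990]); xv=np.array([.990,-.139])
for p in [(483,410),(473,507)]:
    w=atz('top',(p[0]/5+170,p[1]/5+120),.045); d=w[:2]-H; print('lat',(d@xv).round(4),'s',(d@yv).round(4))
sign_off()
E
```

```text
lat 0.0287 s -0.1191
lat -0.0295 s -0.1196
the job is handed in; nothing more can be done
```

I finished the job and handed it in at about 26 s. The one thing I could not see directly is all five balls in the tray.

- **Tray:** I pinched the silver tray near its top, tipped it over its bottom edge in a light grip, and turned it into line with the slot. I then slid it in until it met the stop, which pushed back with about 9.5 N. At hand-in the tray's rear edge measured 119 mm from the hopper's origin, where home is 118 mm. It sat centred in the slot to within about 1 mm.
- **Gate:** I pinched the grip and pulled the gate 55 mm to its end stop (about 13 N). I then pushed it back to its shut stop (about 15 N), ending within 0.3 mm of where it started.
- **Balls:** Views from above show the hopper empty on the shut blade, and no balls on the bench in view. With the gate open I saw at least two balls down in the tray. The bin hides the inner end of the tray, so I am inferring the full count of five.
- **Everything else:** Comparing the top picture with the first one shows only the tray, the balls and the arm with its shadow changed. The comparison left out the right and lower edges of the picture, including where the plane lies. The robot was clear of everything.

**Checks that disagreed:**
- The network put the tray's centre up to about 6 mm off to one side, while the edges I measured put it within 1 mm.
- One earlier top-view reading of the tray's rear edge (105 mm) was wrong because the arm was hiding that edge.

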